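# Clamp a slotted block with the carriage feed knob

## Task

Lay the slotted aluminium block upright in the channel of the clamping slide, its length along the channel, and let it go. Then turn the carriage's knob clockwise, following it as the carriage feeds away, until the sprung pad holds the block square against the fixed stop with about 12 N, never more than 25 N; do not push the carriage itself. Let go of the knob and leave everything else on the table where it lies.

Things in the scene. Friction and masses are not known exactly. Their poses are not given: they have to be found in the camera images.
- fixture: Clamping slide: dark steel bed 300 x 110 x 22 mm, fixed to the table, its place and yaw vary. Origin on the table surface; x is the feed direction (carriage to stop), roughly world +y; z up. Bed spans x -170 to +130 mm, top at z 22 mm. Two strips 6 mm high, 10 mm wide, x -50 to +70 mm, leave a channel 47 mm wide centred on y = 0 for the block.
- stop: Fixed steel stop at the channel's far end, 30 x 70 x 34 mm, standing on the bed. Origin: middle of the lower edge of the face that the block is clamped against (fixture x = +70 mm); axes as the fixture's. Does not move on the fixture.
- seat (a point): Point on the bed top where the centre of the block's underside is when the block is fully home against the stop (fixture x = +38 mm, y = 0).
- saddle: The carriage's green body, 70 (x) x 80 (y) mm, top 70 mm above the table, with the pad it carries. Origin on the knob axis, 22 mm above the table; axes as the fixture's. Starts at fixture x -100 mm. Round pad 24 mm across, 40 mm above the table, its face 80 to 92 mm ahead of this origin: its spindle is set differently each time, not reported. Pad sprung: 6 N per mm, 6 mm travel.
- knob_grip (a point): Point on the axis of the black round knob, 100 mm above the table, the height to grip it. Knob: vertical axis, 40 mm across, 30 mm tall, its underside 82 mm above the table on a 12 mm neck, finely fluted, no flats. It stands on the carriage and travels with it. Its axes turn with it.
- carriage (a joint): Travel of the carriage along fixture +x in m, 0 at the start, up to 0.06; always 0.014 times the knob angle in rad: knob and carriage shift 14 mm for each rad turned.
- knob (a joint): Knob angle, 0 at the start, grows clockwise seen from above, to 4.3 rad. Turning it freely takes about 0.38 Nm (at rest it reads less, after a fast turn even reversed); pushing the block along the channel adds about 0.03 Nm, each newton of clamping 0.014 Nm. With the block against the stop, 0.1 rad more adds about 8 N. When let go it stays by friction and keeps the clamp load.
- block: The work: bright aluminium U-block 64 (x, length) x 40 (y) x 40 (z) mm with a 14 mm wide, 16 mm deep slot along its length in the top, about 0.24 kg. Origin at the centre of its underside. It starts upright on the table, left or right of the slide. Either end may face the stop.
- parallel: Bystander: aluminium step block 85 x 34 x 34 mm (the low half 20 mm), on the other side of the slide. Origin at its underside.
- scriber: Bystander: steel scriber 140 mm long lying on the table. Origin near mid length, underside.
- square: Bystander: try square lying flat, stock 110 mm, blade 140 mm, 14 mm thick. Origin under the middle of the stock.
- caliper: Bystander: calliper 200 mm long lying flat. Origin under the middle of its beam.
- bushing: Bystander: brass bushing 40 mm across, 22 mm tall. Origin at its underside.
- jar: Bystander: amber glass jar 60 mm across, 70 mm tall. Origin at its underside.
- vblock: Bystander: dark steel V-block 70 x 50 x 44 mm. Origin at its underside.
There are look-alikes about, which are no part of the job. Leave any purple or yellow look-alike of the block alone.

How it is judged:
By the outcome, as a careful person would: the job done as asked, in the order asked, and still so for the second after the job is handed in, with the robot touching nothing.
It also fails if it takes over 72 s, if anything falls off the work surface, if the arm or the gripper's body presses on something with over 40 N, if the wrist force passes 120 N, or if a joint passes its speed limit or range.

## Robot

A 6-joint arm with a two-finger parallel gripper is mounted at the origin on the work surface. World frame = base frame: x ahead of the robot, y to its left, z up, the work surface at z = 0. Lengths are in m, angles in rad, forces in N, time in s.
With the tool pointing down it reaches from about 0.25 to 0.775 m from the base axis. Payload 4 kg.
Tool frame: the origin (TCP) lies at the very end of the fingers, on their centre line; the grasp point (between the pads) lies 19 mm behind it (robot.hold_point_z is the distance from the TCP to the grasp point, in m); z points along the fingers, y is the line along which they close (so a half turn about z gives the same grasp; the last joint's range is limited). The gripper opens to 94 mm and grips with 3 to 60 N. Pads are 16 mm wide; open, the fingers measure 119 mm over their backs; the gripper's body (75 mm by 177 mm) begins 78 mm behind the grasp point.
Start: joints at [1.112, 0.087, 1.371, -0, 1.684, -0.103], TCP at [0.192, 0.516, 0.173] pointing down, gripper open.
Joint ranges: [-3.1, 3.1], [-0.76, 2.03], [0.27, 2.55], [-1.08, 4.22], [0.17, 2.65], [-2.57, 2.57]. Speed limits (rad/s): [2.79, 2.79, 3.14, 3.14, 3.14, 3.14].

## Interface

Orientations are given as [roll, pitch, yaw] about the fixed x, y, z axes, in that order (R = Rz(yaw) Ry(pitch) Rx(roll)).
In Python, from bench import robot gives the robot as it stands.
- The arm moves only by the tool carry_out, never from a script. Its argument "steps" is a list of rows, each a list of 3 entries, a list of its own where there are three numbers: the shift along the tool's x, y, z in m, then the turn about the tool's z in units of 10 degrees (1.0 is 10 degrees), then the closure, from -1 (fully open) to 1 (shut). In form: [[[tx, ty, tz], roll, jaw], ...]. A call has 1 to 10 rows; each row is the pose to reach, as a shift and turn from the pose commanded when the call began, along the tool's axes at that moment; what a row does not reach only later rows make up. A row lasts 1/8 s, in which the tool goes at most 62.5 mm and 10.7 degrees, less where a joint would pass 70% of its speed; a pose out of reach is approached as far as the arm can. A call with a gripper value outside its range is refused whole. The fingers move at their own pace and stop on an object; the grip force is fixed at half the most. Time passes only in rows, so rows that repeat a pose let the fingers close. It gives the time, the measured TCP pose, the force, the opening and the grip force at its end, in the units of the state.
- robot.get_obs(): the state, without advancing time (a new reading comes with each control period).
- robot.snapshot(name): name is "scene" or "top"; returns a dict with "image" (480x640x3 uint8, red, green, blue), "z_map" (480x640 float32, m along the optical axis (not along the pixel's ray), 0 where there is no reading), "mtx" (3x3 intrinsics, pixels), "R" (3x3) and "t" (3): a world point X has camera coordinates R X + t. Camera axes: x right, y down, z forward; pixel columns grow to the right and rows downward; lengths in m; the calibration is good to about 2 mm. A picture is of the moment at which its call begins.
- robot.close_job(): hands the job in; it is judged then, once.
The state is a dict: "time": time; "joint_positions": joint angles; "qvel": joint speeds; "joint_torque": joint torques, N m; "tool_pos": TCP position; "ee_rot": TCP orientation; "wrist_force": force on the tool from outside, world axes, zero at the start; "wrist_torque": the same for the moment, N m; "width": finger opening in m; "finger_force": force on a finger pad.
Only numpy, scipy, OpenCV 4.12 (cv2) and the standard library are available. Lean on these libraries where they do the work, as an engineer would, in place of code of your own. Each camera call takes 0.05 s, during which the arm holds its last target. There are 200 camera calls.

## Working session

There is one attempt and no reset: what is moved stays moved. The work goes in short steps, Python scripts to look and compute and a tool call to move; the robot and the scene stay as the last step left them, time stands still between calls to the robot, and variables do not carry over. Pictures are saved under pics/ and viewed, at most 10 in all, crops included, and the job is handed in when it is done.

Besides the shell and the picture viewer there is one more tool, called after ">>>" by a JSON object that holds its "fn" and its "kwargs". carry_out: Moves the arm, as the interface text tells. Its arguments: {"type":"object","properties":{"steps":{"type":"array","items":{"type":"array"}}},"required":["steps"]}

```bash
mkdir -p pics; cat > h.py <<'E'
import numpy as np, cv2
from bench import robot
def snap(n):
    return robot.snapshot(n)
def save(im,f): cv2.imwrite('pics/'+f,im[:,:,::-1])
def world(s,u,v,h=None):
    K,R,t=s['mtx'],np.array(s['R']),np.array(s['t'])
    d=R.T@np.linalg.solve(K,np.array([u,v,1.])); c=-R.T@t
    z=s['z_map'][int(v),int(u)]
    return c+d*(z if h is None else (h-c[2])/d[2])
def cloud(s):
    K,R,t=s['mtx'],np.array(s['R']),np.array(s['t'])
    v,u=np.mgrid[:480,:640]; z=s['z_map']
    p=np.stack([(u-K[0,2])/K[0,0]*z,(v-K[1,2])/K[1,1]*z,z],-1)
    return (p-t)@R
E
python3 - <<'E'
from h import *
for n in('top','scene'):
    s=snap(n); save(s['image'],n+'0.png'); print(n,-np.array(s['R']).T@s['t'],s['mtx'][0,0])
o=robot.get_obs(); print(o)
E
```

```text
top [0.38985777 0.00249145 1.5402101 ] 618.3724158409785
scene [ 1.54324706 -0.41954358  0.73587449] 593.6210068837327
{'time': 0.1, 'joint_positions': array([ 1.11188962e+00,  8.78920963e-02,  1.37207567e+00, -2.84192467e-06,
        1.68360371e+00, -1.03096720e-01]), 'qvel': array([-5.08319131e-04, -1.40851519e-03, -4.28205862e-03, -1.81553856e-03,
        1.20970197e-03, -8.36989345e-05]), 'joint_torque': array([ 2.65154762e-03, -3.41251087e+01, -3.03302944e+01,  7.21295387e-02,
        3.03992734e-02, -1.18759590e-04]), 'tool_pos': array([0.19135043, 0.51505216, 0.1718292 ]), 'ee_rot': array([-3.13962405e+00, -2.00838649e-04,  2.78578215e+00]), 'wrist_force': array([-0.5628659 , -1.02830284, -0.38402613]), 'wrist_torque': array([ 0.02059119,  0.02624506, -0.01965043]), 'finger_force': 0.0, 'width': 0.09395455454734003}
```

View pics/top0.png

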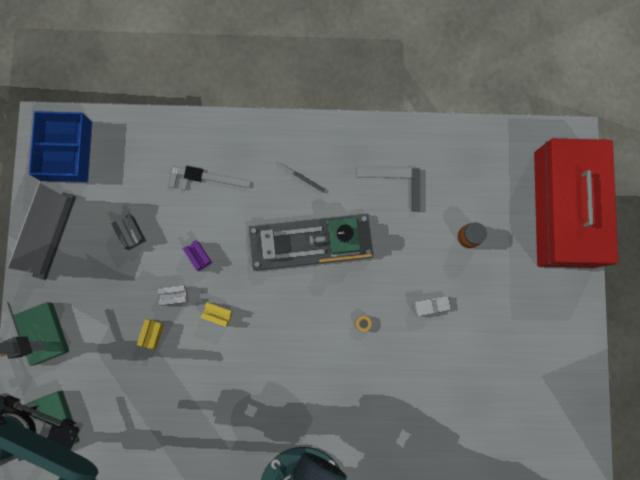

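View pics/scene0.png

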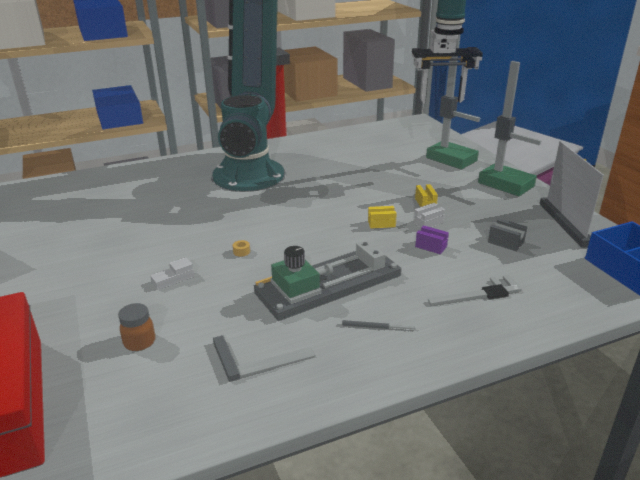

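In the top view, the silver U-block at (172,296) fits the description: bright aluminium, slotted, and left of the slide. The yellow ones at (150,334) and (216,314) and the purple one at (196,256) are look-alikes. (432,306) is the step block and (128,232) the dark V-block. The slide is at about (310,243), with the knob at (345,233).

```bash
python3 - <<'E'
from h import *
s=snap('top'); im=s['image']; hsv=cv2.cvtColor(im,cv2.COLOR_RGB2HSV); P=cloud(s)
a=cv2.resize(im[270:355,130:240],None,fx=5,fy=5,interpolation=cv2.INTER_CUBIC)
b=cv2.resize(im[205:280,240:385],None,fx=5,fy=5,interpolation=cv2.INTER_CUBIC)
c=np.zeros((a.shape[0]+b.shape[0],max(a.shape[1],b.shape[1]),3),np.uint8)
c=np.zeros((425+375,725,3),np.uint8); c[:425,:550]=a; c[425:]=b
c=cv2.resize(c,None,fx=.75,fy=.75); save(c,'crop1.png')
def reg(n,m,box):
    u0,v0,u1,v1=box; k=np.zeros(m.shape,bool); k[v0:v1,u0:u1]=m[v0:v1,u0:u1]
    p=P[k]; h=np.median(p[:,2])
    q=np.array([world(s,u,v,h)[:2] for v,u in np.argwhere(k)]).astype(np.float32)
    print(n,len(p),'h',h.round(4),'mean',q.mean(0).round(4),'rect',cv2.minAreaRect(q*1000))
Z=P[:,:,2]
reg('block',(Z>.032)&(Z<.05),(150,278,195,310))
reg('block all >.015',(Z>.015)&(Z<.05),(150,278,195,310))
reg('knob',(Z>.1),(320,205,375,260))
reg('saddle',(Z>.06)&(Z<.08),(320,205,375,270))
reg('stop',(Z>.045)&(Z<.065),(245,215,290,275))
reg('bed',(Z>.014)&(Z<.03),(240,205,385,280))
reg('all fix',(Z>.014),(240,205,385,280))
g=(hsv[...,0]>40)&(hsv[...,0]<90)&(hsv[...,1]>80)
reg('green',g,(320,205,375,270))
d=hsv[...,2]<95
reg('dark bed all',d|(Z>.014),(240,205,385,280))
E
```

```text
block 306 h 0.04 mean [0.4588 0.3245] rect ((458.882568359375, 324.107177734375), (40.43915557861328, 65.31266021728516), 8.382723808288574)
block all >.015 477 h 0.0372 mean [0.4586 0.3233] rect ((458.7963562011719, 323.0887756347656), (41.411476135253906, 68.57080841064453), 8.381604194641113)
knob 250 h 0.1124 mean [ 0.6098 -0.0873] rect ((612.00732421875, -89.31124114990234), (77.95539093017578, 140.7244110107422), 70.72989654541016)
saddle 707 h 0.0703 mean [ 0.6078 -0.0857] rect ((609.380126953125, -82.94644165039062), (80.50904846191406, 77.6560287475586), 7.461893558502197)
stop 360 h 0.0565 mean [0.5852 0.0961] rect ((585.2179565429688, 95.99942016601562), (70.64593505859375, 30.287364959716797), 7.36470890045166)
bed 3485 h 0.023 mean [0.5962 0.0067] rect ((599.153076171875, -7.8361663818359375), (110.94575500488281, 299.3450927734375), 7.666427135467529)
all fix 5348 h 0.0257 mean [ 0.5988 -0.0074] rect ((605.6267700195312, -16.8555908203125), (174.0035400390625, 341.001953125), 4.102534770965576)
green 701 h 0.0704 mean [ 0.608  -0.0853] rect ((610.2888793945312, -85.70242309570312), (80.18669891357422, 69.83869934082031), 7.693268775939941)
dark bed all 5597 h 0.0253 mean [ 0.5977 -0.0079] rect ((605.674560546875, -16.859878540039062), (174.042236328125, 341.07745361328125), 4.102533340454102)
```

View pics/crop1.png

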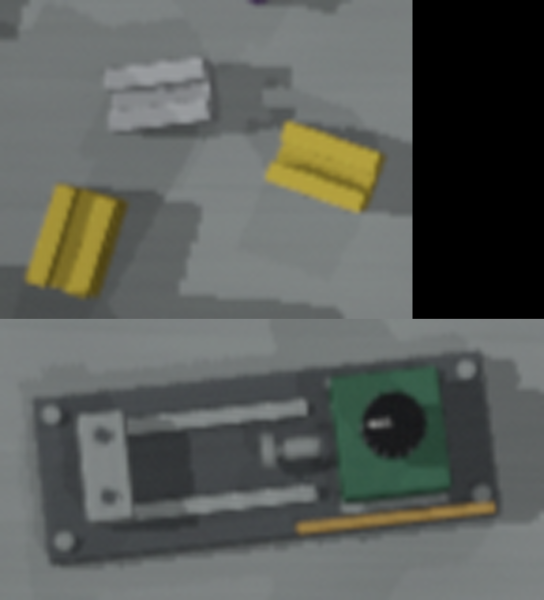

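The crop shows the silver slotted block, with two ribs either side of the slot, at (158,95). The slide's pad is at about (285,450). I'm moving above the block.

>>> {"fn": "carry_out", "kwargs": {"steps": [[[-0.053, -0.0145, 0.01], 1.0, -1], [[-0.106, -0.029, 0.02], 2.0, -1], [[-0.158, -0.0435, 0.03], 3.0, -1], [[-0.211, -0.058, 0.04], 4.1, -1], [[-0.264, -0.072, 0.05], 5.1, -1], [[-0.317, -0.087, 0.06], 6.12, -1], [[-0.317, -0.087, 0.06], 6.12, -1], [[-0.317, -0.087, 0.06], 6.12, -1], [[-0.317, -0.087, 0.06], 6.12, -1]]}}

```text
time: 1.27
tool_pos: [0.4575, 0.3247, 0.1133]
ee_rot: [3.141, -0.001, 1.72]
wrist_force: [0.4, 0.5, 0.1]
width: 0.0944
finger_force: 0.0
```

>>> {"fn": "carry_out", "kwargs": {"steps": [[[0, 0, 0.05], 0, -1], [[0, 0, 0.08], 0, -1], [[0, 0, 0.099], 0, -1], [[0, 0, 0.099], 0, -1], [[0, 0, 0.099], 0, 0.5], [[0, 0, 0.099], 0, 0.5], [[0, 0, 0.099], 0, 0.5], [[0, 0, 0.099], 0, 0.5], [[0, 0, 0.099], 0, 0.5], [[0, 0, 0.099], 0, 0.5]]}}

```text
time: 2.52
tool_pos: [0.4584, 0.3236, 0.0139]
ee_rot: [-3.142, -0.0, 1.718]
wrist_force: [-0.1, -0.2, -0.6]
width: 0.0374
finger_force: 0.0
```

```bash
python3 - <<'E'
from h import *
o=robot.get_obs(); print(o['width'],o['finger_force'],o['tool_pos'])
A=[]
for n,(u,v) in (('top',(172,296)),('scene',(430,213))):
    im=snap(n)['image'][v-30:v+30,u-40:u+40]; A.append(cv2.resize(im,None,fx=5,fy=5,interpolation=cv2.INTER_CUBIC))
save(np.hstack(A),'g1.png')
E
```

```text
0.037392753391325306 0.0 [0.4584155  0.32356242 0.01385969]
```

View pics/g1.png

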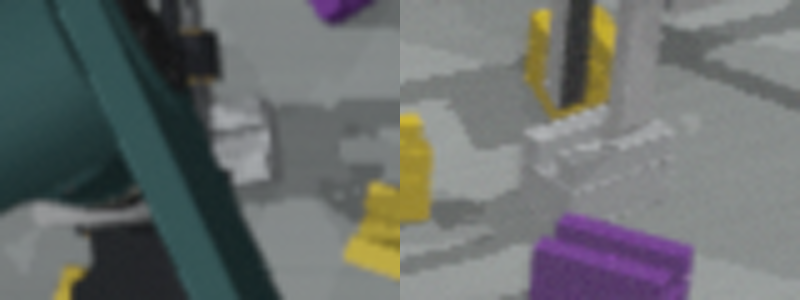

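The view is ambiguous: the block is at (240,140) in the left half, with a finger at (640,80) in the right half. I'll let the fingers finish closing.

>>> {"fn": "carry_out", "kwargs": {"steps": [[[0, 0, 0], 0, 0.7], [[0, 0, 0], 0, 0.7], [[0, 0, 0], 0, 0.7]]}}

```text
time: 3.0
tool_pos: [0.4584, 0.3236, 0.0139]
ee_rot: [3.142, -0.0, 1.718]
wrist_force: [-0.2, -0.3, -0.5]
width: 0.0142
finger_force: 0.0
```

```bash
python3 - <<'E'
from h import *
s=snap('scene'); P=cloud(s); im=s['image']
save(cv2.resize(im[130:250,360:520],None,fx=5,fy=5,interpolation=cv2.INTER_CUBIC),'g2.png')
for v in range(180,226,4): print(v,[tuple((P[v,u]*1000).astype(int)) for u in range(408,456,6)])
E
```

```text
180 [(np.int64(222), np.int64(406), np.int64(0)), (np.int64(232), np.int64(420), np.int64(2)), (np.int64(241), np.int64(434), np.int64(3)), (np.int64(450), np.int64(314), np.int64(117)), (np.int64(473), np.int64(315), np.int64(127)), (np.int64(476), np.int64(330), np.int64(126)), (np.int64(535), np.int64(305), np.int64(156)), (np.int64(536), np.int64(321), np.int64(153))]
184 [(np.int64(240), np.int64(396), np.int64(-1)), (np.int64(250), np.int64(409), np.int64(0)), (np.int64(256), np.int64(425), np.int64(0)), (np.int64(450), np.int64(315), np.int64(106)), (np.int64(475), np.int64(315), np.int64(118)), (np.int64(478), np.int64(330), np.int64(116)), (np.int64(537), np.int64(305), np.int64(147)), (np.int64(540), np.int64(318), np.int64(146))]
188 [(np.int64(273), np.int64(377), np.int64(4)), (np.int64(269), np.int64(398), np.int64(-1)), (np.int64(356), np.int64(361), np.int64(44)), (np.int64(454), np.int64(314), np.int64(98)), (np.int64(1543), np.int64(-419), np.int64(735)), (np.int64(476), np.int64(333), np.int64(104)), (np.int64(305), np.int64(473), np.int64(0)), (np.int64(310), np.i
[... 2648 characters left out ...]
np.int64(2)), (np.int64(444), np.int64(294), np.int64(9)), (np.int64(467), np.int64(296), np.int64(20)), (np.int64(480), np.int64(305), np.int64(25)), (np.int64(480), np.int64(322), np.int64(21)), (np.int64(476), np.int64(343), np.int64(14)), (np.int64(463), np.int64(370), np.int64(1)), (np.int64(468), np.int64(384), np.int64(0))]
224 [(np.int64(438), np.int64(281), np.int64(-1)), (np.int64(456), np.int64(287), np.int64(5)), (np.int64(466), np.int64(297), np.int64(8)), (np.int64(479), np.int64(306), np.int64(13)), (np.int64(479), np.int64(324), np.int64(9)), (np.int64(477), np.int64(343), np.int64(3)), (np.int64(479), np.int64(359), np.int64(1)), (np.int64(482), np.int64(375), np.int64(-1))]
```

View pics/g2.png

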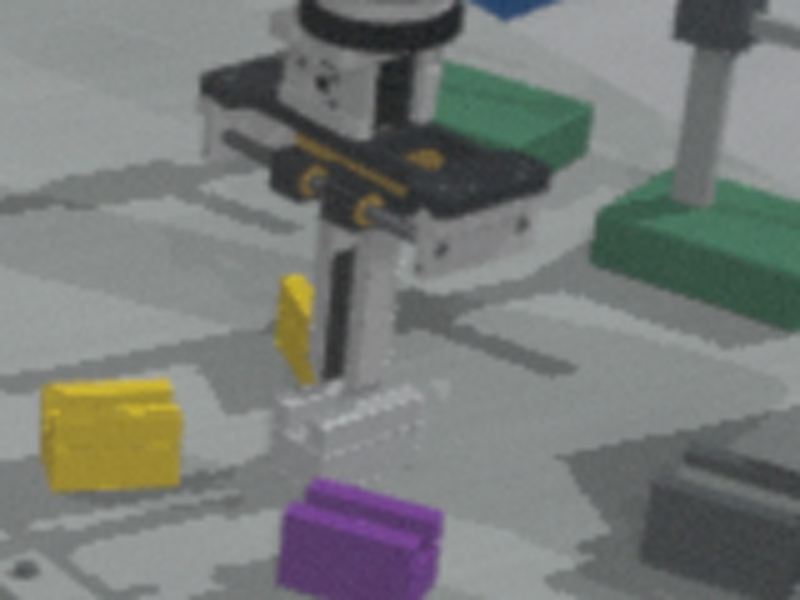

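The fingers at (350,385) end at the block's top edge, yet they closed to 14 mm, so either the true tip height differs from the reading or the block offers no contact. I'll raise the arm and measure the fingertips.

>>> {"fn": "carry_out", "kwargs": {"steps": [[[0, 0, -0.04], 0, 0.7], [[0, 0, -0.08], 0, 0.7], [[0, 0, -0.08], 0, 0.7], [[0, 0, -0.08], 0, 0.7]]}}

```text
time: 3.55
tool_pos: [0.458, 0.3233, 0.093]
ee_rot: [-3.14, 0.0, 1.718]
wrist_force: [0.2, 0.2, -1.1]
width: 0.0141
finger_force: 0.0
```

```bash
python3 - <<'E'
from h import *
o=robot.get_obs(); print(o['tool_pos'],o['width'])
s=snap('scene'); P=cloud(s); im=s['image']
save(cv2.resize(im[130:250,360:520],None,fx=5,fy=5,interpolation=cv2.INTER_CUBIC),'g3.png')
m=(abs(P[...,0]-.458)<.045)&(abs(P[...,1]-.323)<.04)&(P[...,2]>.05)
for z in range(50,170,8):
    q=P[m&(abs(P[...,2]*1000-z-4)<4)]
    if len(q): print(z,len(q),q[:,:2].min(0).round(3),q[:,:2].max(0).round(3))
m=(abs(P[...,0]-.458)<.07)&(abs(P[...,1]-.323)<.06)&(P[...,2]>.01)&(P[...,2]<.045)
print(P[m].min(0),P[m].max(0),m.sum())
E
```

```text
[0.45797375 0.32332519 0.09297921] 0.014064618704141772
122 11 [0.45  0.313] [0.471 0.33 ]
130 44 [0.44 0.31] [0.478 0.337]
138 56 [0.439 0.309] [0.479 0.337]
146 49 [0.441 0.31 ] [0.48  0.335]
154 54 [0.438 0.31 ] [0.48  0.337]
162 50 [0.44 0.31] [0.481 0.336]
[0.38806651 0.26640495 0.01008096] [0.52752963 0.38283002 0.04481818] 637
```

View pics/g3.png

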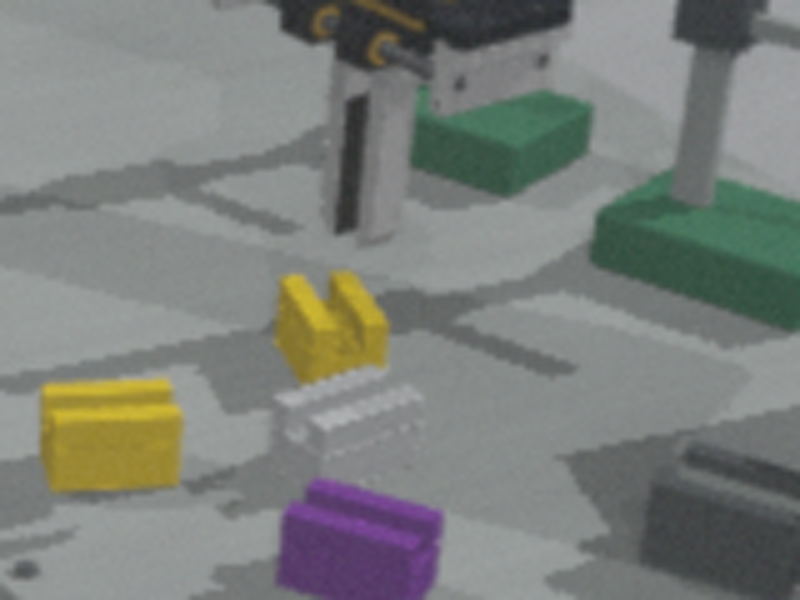

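```bash
python3 - <<'E'
from h import *
print(robot.hold_point_z)
s=snap('scene'); P=cloud(s)
m=(P[...,0]>.43)&(P[...,0]<.5)&(abs(P[...,1]-.323)<.025)&(P[...,2]>.09)
for u in range(424,444,2):
    vs=np.where(m[:,u])[0]
    if len(vs):
        v=vs.max()
        # ray with finger's own x plane
        x=np.median(P[m[:,u].nonzero()[0][-8:],u,0]); a=world(s,u,v+.5,.1);b=world(s,u,v+.5,.15); f=(x-a[0])/(b[0]-a[0]); print(u,v,x.round(3),(a+f*(b-a)).round(4),P[v,u].round(3))
E
```

```text
0.0188
424 173 0.442 [0.4417 0.3131 0.1315] [0.445 0.311 0.135]
426 177 0.448 [0.4476 0.3159 0.123 ] [0.449 0.315 0.125]
428 176 0.451 [0.4509 0.319  0.1264] [0.451 0.319 0.128]
430 176 0.449 [0.449  0.326  0.1242] [0.449 0.326 0.126]
432 179 0.472 [0.4725 0.3164 0.1284] [0.473 0.316 0.13 ]
434 178 0.476 [0.4762 0.3192 0.132 ] [0.475 0.32  0.133]
436 178 0.476 [0.4759 0.325  0.1308] [0.469 0.33  0.128]
438 177 0.475 [0.4749 0.3311 0.1317] [0.471 0.333 0.131]
440 173 0.475 [0.4751 0.3354 0.1414] [0.473 0.337 0.142]
442 155 0.475 [0.4754 0.3356 0.187 ] [0.473 0.337 0.187]
```

The tip sits about 34 mm above the reported TCP in both views, so I'll allow for that offset. I'm opening and descending lower.

>>> {"fn": "carry_out", "kwargs": {"steps": [[[0, 0, 0], 0, -1], [[0, 0, 0], 0, -1], [[0, 0, 0], 0, -1], [[0, 0, 0], 0, -1], [[0, 0, 0], 0, -1], [[0, 0, 0], 0, -1], [[0, 0, 0.05], 0, -1], [[0, 0, 0.09], 0, -1], [[0, 0, 0.095], 0, -1], [[0, 0, 0.095], 0, -1]]}}

```text
time: 4.9
tool_pos: [0.459, 0.324, -0.0002]
ee_rot: [3.141, -0.0, 1.718]
wrist_force: [0.8, 0.5, -0.1]
width: 0.0943
finger_force: 0.0
```

>>> {"fn": "carry_out", "kwargs": {"steps": [[[0, 0, 0.005], 0, -1], [[0, 0, 0.01], 0, -1], [[0, 0, 0.015], 0, -1], [[0, 0, 0.019], 0, -1], [[0, 0, 0.019], 0, -1]]}}

```text
time: 5.52
tool_pos: [0.4581, 0.3234, -0.0207]
ee_rot: [-3.141, 0.0, 1.718]
wrist_force: [-0.0, -1.3, -0.3]
width: 0.094
finger_force: 0.0
```

No contact at −21 mm, which confirms the offset. I'm closing the fingers.

>>> {"fn": "carry_out", "kwargs": {"steps": [[[0, 0, 0], 0, 0.7], [[0, 0, 0], 0, 0.7], [[0, 0, 0], 0, 0.7], [[0, 0, 0], 0, 0.7], [[0, 0, 0], 0, 0.7], [[0, 0, 0], 0, 0.7], [[0, 0, 0], 0, 0.7], [[0, 0, 0], 0, 0.7]]}}

```text
time: 6.52
tool_pos: [0.4585, 0.3236, -0.0201]
ee_rot: [3.141, -0.0, 1.718]
wrist_force: [0.2, -0.3, 0.2]
width: 0.0396
finger_force: 30.0
```

>>> {"fn": "carry_out", "kwargs": {"steps": [[[0, 0, -0.03], 0, 0.7], [[0, 0, -0.07], 0, 0.7], [[0, 0, -0.1], 0, 0.7], [[-0.05, 0.015, -0.1], 0, 0.7], [[-0.1, 0.031, -0.1], 0, 0.7], [[-0.15, 0.046, -0.1], 0.08, 0.7], [[-0.2, 0.062, -0.1], 0.08, 0.7], [[-0.25, 0.077, -0.1], 0.08, 0.7], [[-0.295, 0.0913, -0.1], 0.08, 0.7], [[-0.295, 0.0913, -0.1], 0.08, 0.7]]}}

```text
time: 7.78
tool_pos: [0.5924, 0.0418, 0.0787]
ee_rot: [-3.14, 0.001, 1.699]
wrist_force: [-0.8, 0.7, -2.0]
width: 0.0399
finger_force: 30.0
```

>>> {"fn": "carry_out", "kwargs": {"steps": [[[0, 0, 0.02], 0, 0.7], [[0, 0, 0.04], 0, 0.7], [[0, 0, 0.048], 0, 0.7], [[0, 0, 0.048], 0, 0.7]]}}

```text
time: 8.28
tool_pos: [0.591, 0.0458, 0.031]
ee_rot: [-3.14, -0.001, 1.704]
wrist_force: [0.2, -0.0, -2.6]
width: 0.0398
finger_force: 30.0
```

```bash
python3 - <<'E'
from h import *
o=robot.get_obs(); print(o['tool_pos'],o['ee_rot'],o['width'],o['wrist_force'])
s=snap('top'); im=s['image']
save(np.hstack([cv2.resize(im[200:285,240:380],(560,340),interpolation=cv2.INTER_CUBIC)]),'p1.png')
P=cloud(s);Z=P[...,2]
sc=snap('scene'); Q=cloud(sc)
save(np.vstack([cv2.resize(im[200:285,240:380],(560,340)),cv2.resize(sc['image'][200:310,250:430],(560,260))]),'p1.png')
E
```

```text
[0.59100422 0.04579426 0.0310356 ] [-3.13961276e+00 -5.58870898e-04  1.70441591e+00] 0.03981774968720767 [ 0.20093947 -0.01389836 -2.57649394]
```

View pics/p1.png

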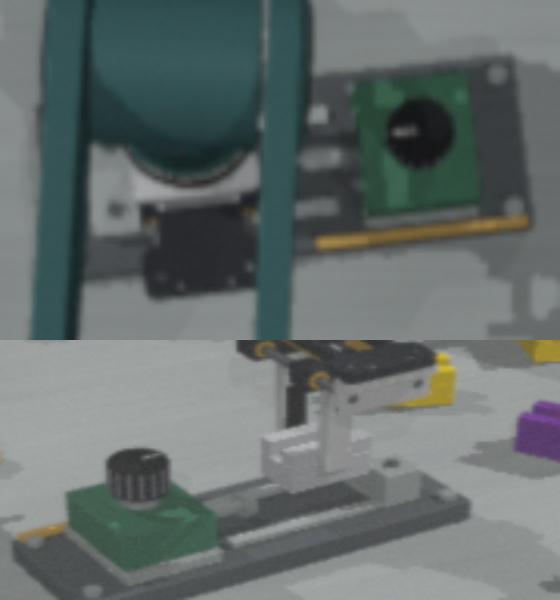

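The block at (315,450) hangs above the channel, lined up and clear of the stop at (390,475). I'll check the lateral and lengthwise numbers.

```bash
python3 - <<'E'
from h import *
s=snap('scene'); P=cloud(s); th=.1335
d=np.array([-np.sin(th),np.cos(th)]); e=np.array([-np.cos(th),-np.sin(th)]); o=np.array([.5966,.0122])
q=P[...,:2]-o; fx=q@d*1000; fy=q@e*1000; z=P[...,2]*1000
m=(z>58)&(z<88)&(fx>-5)&(fx<75)&(abs(fy)<40)
# near face
n=m&(z<82)&(fy<-10)&(fx<18); print('near face fy',np.percentile(fy[n],[10,25,50,75,90]).round(1),n.sum())
n=m&(z<84)&(fx<10); print('end face fx',np.percentile(fx[n],[10,25,50,75]).round(1))
st=(z>24.5)&(z<32)&(fx>-45)&(fx<-5)&(abs(fy)<45); h=np.histogram(fy[st],bins=np.arange(-45,46,2)); print(dict(zip(h[1][:-1],h[0])))
st=(z>32)&(z<54)&(fx>60)&(fx<105)&(abs(fy)<45);print('stop fy',np.percentile(fy[st],[3,50,97]),fx[st].min())
E
```

```text
near face fy [-21.9 -20.8 -18.8 -16.3 -13.2] 76
end face fx [4.5 5.1 5.8 6.8]
{np.int64(-45): np.int64(1), np.int64(-43): np.int64(2), np.int64(-41): np.int64(1), np.int64(-39): np.int64(3), np.int64(-37): np.int64(7), np.int64(-35): np.int64(15), np.int64(-33): np.int64(19), np.int64(-31): np.int64(6), np.int64(-29): np.int64(13), np.int64(-27): np.int64(11), np.int64(-25): np.int64(5), np.int64(-23): np.int64(1), np.int64(-21): np.int64(0), np.int64(-19): np.int64(1), np.int64(-17): np.int64(1), np.int64(-15): np.int64(3), np.int64(-13): np.int64(3), np.int64(-11): np.int64(1), np.int64(-9): np.int64(2), np.int64(-7): np.int64(2), np.int64(-5): np.int64(2), np.int64(-3): np.int64(1), np.int64(-1): np.int64(0), np.int64(1): np.int64(2), np.int64(3): np.int64(0), np.int64(5): np.int64(0), np.int64(7): np.int64(0), np.int64(9): np.int64(0), np.int64(11): np.int64(0), np.int64(13): np.int64(0), np.int64(15): np.int64(0), np.int64(17): np.int64(0), np.int64(19): np.int64(0), np.int64(21): np.int64(0), np.int64(23): np.int64(0), np.int64(25): np.int64(1), np.int64(27): np.int64(4), np.int64(29): np.int64(4), np.int64(31): np.int64(4), np.int64(33): np.int64(1), np.int64(35): np.int64(0), np.int64(37): np.int64(1), np.int64(39): np.int64(0), np.int64(41): np.int64(2), np.int64(43): np.int64(0)}
stop fy [-37.386898   -32.9089424   -3.33107206] 67.42385209618898
```

>>> {"fn": "carry_out", "kwargs": {"steps": [[[-0.003, 0, 0.005], 0, 0.7], [[-0.003, 0, 0.014], 0, 0.7], [[-0.003, 0, 0.02], 0, 0.7], [[-0.003, 0, 0.024], 0, 0.7], [[-0.003, 0, 0.027], 0, 0.7], [[-0.003, 0, 0.028], 0, 0.7], [[-0.003, 0, 0.028], 0, 0.7]]}}

```text
time: 9.3
tool_pos: [0.5924, 0.0422, 0.004]
ee_rot: [3.141, -0.0, 1.704]
wrist_force: [0.5, -0.3, -2.0]
width: 0.0396
finger_force: 30.0
```

>>> {"fn": "carry_out", "kwargs": {"steps": [[[0, 0, 0.001], 0, 0.7], [[0, 0, 0.002], 0, 0.7], [[0, 0, 0.002], 0, 0.7]]}}

```text
time: 9.68
tool_pos: [0.5924, 0.0422, 0.0019]
ee_rot: [3.141, -0.0, 1.704]
wrist_force: [-0.3, -0.1, -2.0]
width: 0.0395
finger_force: 30.0
```

>>> {"fn": "carry_out", "kwargs": {"steps": [[[0, 0, 0.0005], 0, 0.7], [[0, 0, 0.001], 0, 0.7], [[0, 0, 0.0015], 0, 0.7], [[0, 0, 0.0015], 0, 0.7]]}}

```text
time: 10.18
tool_pos: [0.5924, 0.0422, 0.0019]
ee_rot: [3.141, 0.0, 1.704]
wrist_force: [-3.4, -0.0, 6.1]
width: 0.0396
finger_force: 30.0
```

The block touches down at exactly the bed height, so I'm releasing it.

>>> {"fn": "carry_out", "kwargs": {"steps": [[[0, 0, 0], 0, -0.2], [[0, 0, 0], 0, -0.2], [[0, 0, 0], 0, -0.2], [[0, 0, -0.002], 0, -0.2], [[0, 0, -0.03], 0, -0.2], [[0, 0, -0.07], 0, -0.2], [[0, 0, -0.11], 0, -0.5], [[0, 0, -0.14], 0, -0.5], [[0, 0, -0.14], 0, -0.5]]}}

```text
time: 11.3
tool_pos: [0.5944, 0.0421, 0.1438]
ee_rot: [3.135, 0.001, 1.704]
wrist_force: [0.2, -0.4, -0.2]
width: 0.0706
finger_force: 0.0
```

```bash
cat >> h.py <<'E'
th=.1335
d=np.array([-np.sin(th),np.cos(th)]); e=np.array([-np.cos(th),-np.sin(th)]); o0=np.array([.5966,.0122])
def fc(P):
    q=P[...,:2]-o0; return q@d*1000,q@e*1000,P[...,2]*1000
E
python3 - <<'E'
from h import *
s=snap('top'); P=cloud(s); fx,fy,z=fc(P)
k=(z>103)&(z<120)&(abs(fx+100)<30)&(abs(fy)<30)
q=np.array([world(s,u,v,.112)[:2] for v,u in np.argwhere(k)]).astype(np.float32)
print('knob',cv2.minEnclosingCircle(q*1000),q.mean(0),k.sum())
c=snap('scene'); P=cloud(c); fx,fy,z=fc(P); im=c['image']
m=(z>56)&(z<68)&(fx>-15)&(fx<75)&(abs(fy)<30); 
q=np.stack([fx[m],fy[m]],1).astype(np.float32); print('block top',np.median(z[m]),cv2.minAreaRect(q),np.percentile(q,[2,98],axis=0))
save(cv2.resize(im[200:310,250:430],(720,440),interpolation=cv2.INTER_CUBIC),'p2.png')
E
```

```text
knob ((609.809814453125, -86.256591796875), 20.838897705078125) [ 0.60995406 -0.08656648] 230
block top 61.70794962588456 ((37.350494384765625, -0.5441036224365234), (74.27206420898438, 58.775482177734375), 0.5486928224563599) [[  1.81741796 -22.22137321]
 [ 73.4919162   20.1234079 ]]
```

View pics/p2.png

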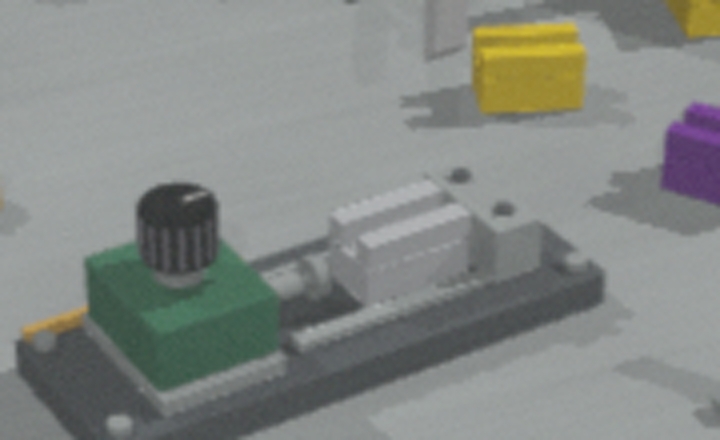

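>>> {"fn": "carry_out", "kwargs": {"steps": [[[-0.03, 0, 0], -1, -0.5], [[-0.06, 0, 0], -2, -0.5], [[-0.09, 0, 0], -3, -0.5], [[-0.12, 0, 0], -4, -0.5], [[-0.1303, 0, 0], -5, -0.5], [[-0.1303, 0, 0], -6, -0.5], [[-0.1303, 0, 0], -6, -0.5], [[-0.1303, 0, 0], -6, -0.5], [[-0.1303, 0, 0], -6, -0.5]]}}

```text
time: 12.52
tool_pos: [0.6093, -0.0867, 0.1398]
ee_rot: [-3.142, -0.001, 2.75]
wrist_force: [0.2, 0.1, 0.6]
width: 0.0707
finger_force: 0.0
```

The block at (400,240) sits upright in the channel near the stop, with the pad at (318,275) just short of it. I'm descending onto the knob and gripping it.

>>> {"fn": "carry_out", "kwargs": {"steps": [[[0, 0, 0.04], 0, -0.5], [[0, 0, 0.07], 0, -0.5], [[0, 0, 0.085], 0, -0.5], [[0, 0, 0.09], 0, -0.5], [[0, 0, 0.09], 0, 0.6], [[0, 0, 0.09], 0, 0.6], [[0, 0, 0.09], 0, 0.6], [[0, 0, 0.09], 0, 0.6], [[0, 0, 0.09], 0, 0.6], [[0, 0, 0.09], 0, 0.6]]}}

```text
time: 13.78
tool_pos: [0.6107, -0.0862, 0.0514]
ee_rot: [3.14, 0.002, 2.751]
wrist_force: [2.1, 4.2, 3.7]
width: 0.0394
finger_force: 30.0
```

```bash
python3 - <<'E'
from h import *
o=robot.get_obs(); print({k:np.round(v,4) for k,v in o.items()})
E
```

```text
{'time': np.float64(13.775), 'joint_positions': array([-0.2332,  0.2834,  1.3851,  0.0017,  1.4707, -1.4139]), 'qvel': array([-0.0003,  0.0012, -0.0004, -0.0003, -0.0004,  0.0001]), 'joint_torque': array([-2.69200e+00, -3.84525e+01, -2.65447e+01, -1.49440e+00,
        3.83300e-01, -3.09000e-02]), 'tool_pos': array([ 0.6107, -0.0862,  0.0514]), 'ee_rot': array([3.1395e+00, 2.1000e-03, 2.7513e+00]), 'wrist_force': array([2.106 , 4.2232, 3.6552]), 'wrist_torque': array([ 0.7483, -0.3992, -0.0909]), 'finger_force': np.float64(30.0011), 'width': np.float64(0.0394)}
```

>>> {"fn": "carry_out", "kwargs": {"steps": [[[0.0005, 0.0008, 0], 0.4, 0.6], [[0.001, 0.0017, 0], 0.8, 0.6], [[0.0015, 0.0025, 0], 1.2, 0.6], [[0.002, 0.0034, 0], 1.6, 0.6], [[0.0024, 0.0042, 0], 2.0, 0.6], [[0.0029, 0.0051, 0], 2.4, 0.6], [[0.0034, 0.0059, 0], 2.8, 0.6], [[0.0039, 0.0068, 0], 3.2, 0.6], [[0.0044, 0.0076, 0], 3.6, 0.6], [[0.0049, 0.0085, 0], 4.0, 0.6]]}}

```text
time: 15.02
tool_pos: [0.6091, -0.077, 0.0514]
ee_rot: [3.14, 0.001, 2.052]
wrist_force: [0.5, 3.1, 4.0]
width: 0.0395
finger_force: 30.0
```

```bash
cat > st.py <<'E'
from h import *
o=robot.get_obs(); print({k:np.round(o[k],3) for k in('time','tool_pos','ee_rot','wrist_force','wrist_torque','width')})
c=snap('scene'); P=cloud(c); fx,fy,z=fc(P); im=c['image']; hsv=cv2.cvtColor(im,cv2.COLOR_RGB2HSV)
g=(hsv[...,0]>40)&(hsv[...,0]<90)&(hsv[...,1]>80)&(abs(fy)<45)&(fx>-145)&(fx<0)&(z>28)
f=g&(fy<-36)&(z<66); print('saddle near face fx',np.percentile(fx[f],[1,99]).round(1),'top', np.percentile(fx[g&(z>66)&(fy<-15)],[1,99]).round(1))
E
python3 st.py
```

```text
{'time': np.float64(15.025), 'tool_pos': array([ 0.609, -0.077,  0.051]), 'ee_rot': array([3.140e+00, 1.000e-03, 2.052e+00]), 'wrist_force': array([0.452, 3.101, 4.038]), 'wrist_torque': array([ 0.523, -0.163,  0.427]), 'width': np.float64(0.04)}
saddle near face fx [-120.2  -58.6] top [-143.3  -47. ]
```

>>> {"fn": "carry_out", "kwargs": {"steps": [[[0.0005, 0.0002, 0], 0.2, 0.6], [[0.0009, 0.0003, 0], 0.4, 0.6], [[0.0014, 0.0005, 0], 0.6, 0.6], [[0.0018, 0.0007, 0], 0.8, 0.6], [[0.0023, 0.0008, 0], 1.0, 0.6], [[0.0028, 0.001, 0], 1.2, 0.6], [[0.0032, 0.0012, 0], 1.4, 0.6], [[0.0037, 0.0013, 0], 1.6, 0.6], [[0.0041, 0.0015, 0], 1.8, 0.6], [[0.0046, 0.0017, 0], 2.0, 0.6]]}}

```text
time: 16.32
tool_pos: [0.6082, -0.0722, 0.0514]
ee_rot: [3.14, 0.0, 1.704]
wrist_force: [0.5, 2.1, 6.0]
width: 0.0394
finger_force: 30.0
```

```bash
cat >> st.py <<'E'
b=(z>57)&(z<66)&(fx>-20)&(fx<75)&(abs(fy)<24)&(hsv[...,1]<60)&(hsv[...,2]>110)
print('block top fx',np.percentile(fx[b],[2,10,90,98]).round(1),b.sum())
p=(z>30)&(z<50)&(fx>-45)&(fx<8)&(abs(fy)<14)&(hsv[...,1]<60); print('pad pts',np.histogram(fx[p],bins=np.arange(-45,10,3))[0])
E
python3 st.py
```

```text
{'time': np.float64(16.325), 'tool_pos': array([ 0.608, -0.072,  0.051]), 'ee_rot': array([3.14 , 0.   , 1.704]), 'wrist_force': array([0.549, 2.059, 5.975]), 'wrist_torque': array([ 0.472, -0.029,  0.39 ]), 'width': np.float64(0.039)}
saddle near face fx [-115.6  -53.1] top [-142.6  -46.3]
block top fx [ 1.2  5.1 61.6 72.6] 336
pad pts [ 0  0  0  0  4 10 10  7  7  8  3 21 18  8  6 15  6  3]
```

>>> {"fn": "carry_out", "kwargs": {"steps": [[[0.0005, 0, 0], 0.2, 0.6], [[0.001, 0, 0], 0.4, 0.6], [[0.0015, 0, 0], 0.6, 0.6], [[0.002, 0, 0], 0.8, 0.6], [[0.0024, 0, 0], 1.0, 0.6]]}}

```text
time: 17.0
tool_pos: [0.6078, -0.0698, 0.0514]
ee_rot: [3.14, -0.0, 1.53]
wrist_force: [0.2, 3.7, 6.1]
width: 0.0393
finger_force: 30.0
```

```bash
python3 st.py
```

```text
{'time': np.float64(17.0), 'tool_pos': array([ 0.608, -0.07 ,  0.051]), 'ee_rot': array([ 3.14, -0.  ,  1.53]), 'wrist_force': array([0.153, 3.738, 6.11 ]), 'wrist_torque': array([0.5  , 0.002, 0.469]), 'width': np.float64(0.039)}
saddle near face fx [-114.9  -51.9] top [-142.9  -41.4]
block top fx [ 1.5  5.2 60.6 73.4] 335
pad pts [ 0  0  0  0  0  3  6 10  9  9  6  3 20 17 12  9  1  1]
```

>>> {"fn": "carry_out", "kwargs": {"steps": [[[0.0005, -0.0001, 0], 0.2, 0.6], [[0.001, -0.0002, 0], 0.4, 0.6]]}}

```text
time: 17.3
tool_pos: [0.6076, -0.0688, 0.0514]
ee_rot: [3.14, -0.0, 1.46]
wrist_force: [1.5, 3.2, 6.0]
width: 0.0394
finger_force: 30.0
```

```bash
python3 st.py|head -1
```

```text
{'time': np.float64(17.3), 'tool_pos': array([ 0.608, -0.069,  0.051]), 'ee_rot': array([ 3.14, -0.  ,  1.46]), 'wrist_force': array([1.487, 3.193, 6.047]), 'wrist_torque': array([ 0.557, -0.02 ,  0.458]), 'width': np.float64(0.039)}
```

>>> {"fn": "carry_out", "kwargs": {"steps": [[[0.0005, -0.0001, 0], 0.2, 0.6], [[0.001, -0.0002, 0], 0.4, 0.6]]}}

```text
time: 17.6
tool_pos: [0.6074, -0.0679, 0.0514]
ee_rot: [3.141, -0.0, 1.39]
wrist_force: [0.5, 4.2, 5.0]
width: 0.0392
finger_force: 30.0
```

```bash
python3 st.py
```

```text
{'time': np.float64(17.6), 'tool_pos': array([ 0.607, -0.068,  0.051]), 'ee_rot': array([ 3.141, -0.   ,  1.39 ]), 'wrist_force': array([0.521, 4.186, 4.968]), 'wrist_torque': array([0.541, 0.055, 0.434]), 'width': np.float64(0.039)}
saddle near face fx [-111.9  -51.2] top [-141.9  -41. ]
block top fx [ 2.8  7.  61.6 72.2] 334
pad pts [ 0  0  0  0  0  0  6  8  5 11  8  3  7 25 14 11 10  3]
```

>>> {"fn": "carry_out", "kwargs": {"steps": [[[0.0005, -0.0002, 0], 0.2, 0.6], [[0.0009, -0.0003, 0], 0.4, 0.6]]}}

```text
time: 17.9
tool_pos: [0.6073, -0.0669, 0.0514]
ee_rot: [3.141, -0.0, 1.32]
wrist_force: [0.9, 3.6, 6.1]
width: 0.0398
finger_force: 30.0
```

```bash
python3 st.py
```

```text
{'time': np.float64(17.9), 'tool_pos': array([ 0.607, -0.067,  0.051]), 'ee_rot': array([ 3.141, -0.   ,  1.32 ]), 'wrist_force': array([0.933, 3.618, 6.108]), 'wrist_torque': array([0.526, 0.081, 0.421]), 'width': np.float64(0.04)}
saddle near face fx [-110.6  -48.6] top [-142.5  -41.8]
block top fx [ 4.1  8.9 63.3 72.7] 332
pad pts [ 0  0  0  0  0  0  8  7  6  9  8  7  3 24 18  8 11  5]
```

The block is now sliding (rear edge 1.3 → 4.1 mm), with no sign of the stop yet.

>>> {"fn": "carry_out", "kwargs": {"steps": [[[0.0005, -0.0002, 0], 0.2, 0.6], [[0.0009, -0.0004, 0], 0.4, 0.6]]}}

```text
time: 18.2
tool_pos: [0.6071, -0.0659, 0.0514]
ee_rot: [3.141, -0.0, 1.25]
wrist_force: [0.1, 3.3, 5.8]
width: 0.0388
finger_force: 30.0
```

```bash
python3 st.py
```

```text
{'time': np.float64(18.2), 'tool_pos': array([ 0.607, -0.066,  0.051]), 'ee_rot': array([ 3.141, -0.   ,  1.25 ]), 'wrist_force': array([0.086, 3.339, 5.839]), 'wrist_torque': array([0.534, 0.091, 0.445]), 'width': np.float64(0.039)}
saddle near face fx [-112.   -48.1] top [-142.3  -37.4]
block top fx [ 4.9  8.  62.8 70.5] 319
pad pts [ 0  0  0  0  0  0  3  5 11  7 10  7  3 12 22  9 15  8]
```

>>> {"fn": "carry_out", "kwargs": {"steps": [[[0.0004, -0.0002, 0], 0.2, 0.6], [[0.0009, -0.0004, 0], 0.4, 0.6]]}}

```text
time: 18.5
tool_pos: [0.6069, -0.0649, 0.0514]
ee_rot: [3.141, -0.0, 1.181]
wrist_force: [0.2, 1.9, 5.2]
width: 0.0393
finger_force: 30.0
```

```bash
python3 st.py
```

```text
{'time': np.float64(18.5), 'tool_pos': array([ 0.607, -0.065,  0.051]), 'ee_rot': array([ 3.141, -0.   ,  1.181]), 'wrist_force': array([0.247, 1.856, 5.209]), 'wrist_torque': array([0.491, 0.079, 0.448]), 'width': np.float64(0.039)}
saddle near face fx [-110.1  -46. ] top [-142.1  -36.7]
block top fx [ 5.9  9.3 63.1 70. ] 325
pad pts [ 0  0  0  0  0  0  1  7  9  9  8  8  3  7 28 13  9  9]
```

>>> {"fn": "carry_out", "kwargs": {"steps": [[[0.0004, -0.0002, 0], 0.2, 0.6], [[0.0008, -0.0005, 0], 0.4, 0.6]]}}

```text
time: 18.8
tool_pos: [0.6067, -0.0639, 0.0514]
ee_rot: [3.141, -0.001, 1.111]
wrist_force: [-0.1, 3.9, 5.9]
width: 0.0395
finger_force: 30.0
```

```bash
python3 st.py
```

```text
{'time': np.float64(18.8), 'tool_pos': array([ 0.607, -0.064,  0.051]), 'ee_rot': array([ 3.141e+00, -1.000e-03,  1.111e+00]), 'wrist_force': array([-0.144,  3.904,  5.928]), 'wrist_torque': array([0.58 , 0.125, 0.428]), 'width': np.float64(0.04)}
saddle near face fx [-106.3  -47.6] top [-141.2  -35.5]
block top fx [ 7.1 11.5 64.8 70.3] 322
pad pts [ 0  0  0  0  0  0  1  7  5 11  8  9  6  4 18 18  9  8]
```

>>> {"fn": "carry_out", "kwargs": {"steps": [[[0.0004, -0.0003, 0], 0.2, 0.6], [[0.0008, -0.0005, 0], 0.4, 0.6]]}}

```text
time: 19.1
tool_pos: [0.6066, -0.063, 0.0514]
ee_rot: [3.141, -0.0, 1.041]
wrist_force: [-0.8, 3.4, 6.7]
width: 0.0394
finger_force: 30.0
```

```bash
python3 st.py
```

```text
{'time': np.float64(19.1), 'tool_pos': array([ 0.607, -0.063,  0.051]), 'ee_rot': array([ 3.141, -0.   ,  1.041]), 'wrist_force': array([-0.767,  3.406,  6.717]), 'wrist_torque': array([0.519, 0.198, 0.492]), 'width': np.float64(0.039)}
saddle near face fx [-108.5  -44.8] top [-140.1  -36.2]
block top fx [ 7.4 10.4 64.5 71.8] 318
pad pts [ 0  0  0  0  0  0  0  1 10  6 10  8  6  5 18 17 14  7]
```

>>> {"fn": "carry_out", "kwargs": {"steps": [[[0.0004, -0.0003, 0], 0.2, 0.6], [[0.0006, -0.0004, 0], 0.3, 0.6]]}}

```text
time: 19.4
tool_pos: [0.6065, -0.0622, 0.0514]
ee_rot: [3.141, -0.0, 0.989]
wrist_force: [-0.7, 3.8, 5.9]
width: 0.0396
finger_force: 30.0
```

```bash
python3 st.py
```

```text
{'time': np.float64(19.4), 'tool_pos': array([ 0.606, -0.062,  0.051]), 'ee_rot': array([ 3.141, -0.   ,  0.989]), 'wrist_force': array([-0.717,  3.753,  5.926]), 'wrist_torque': array([0.56 , 0.179, 0.592]), 'width': np.float64(0.04)}
saddle near face fx [-108.   -44.7] top [-138.7  -31.9]
block top fx [ 7.3 11.2 65.3 71.7] 312
pad pts [ 0  0  0  0  0  0  0  2  7  8  8  7 10  2 17 20 10  9]
```

>>> {"fn": "carry_out", "kwargs": {"steps": [[[0.0003, -0.0003, 0], 0.17, 0.6]]}}

```text
time: 19.58
tool_pos: [0.6064, -0.0618, 0.0514]
ee_rot: [3.141, -0.0, 0.96]
wrist_force: [-0.9, 2.8, 6.2]
width: 0.0396
finger_force: 30.0
```

```bash
python3 st.py|head -1
```

```text
{'time': np.float64(19.575), 'tool_pos': array([ 0.606, -0.062,  0.051]), 'ee_rot': array([ 3.141, -0.   ,  0.96 ]), 'wrist_force': array([-0.919,  2.794,  6.247]), 'wrist_torque': array([0.599, 0.182, 0.584]), 'width': np.float64(0.04)}
```

Torque puts the clamp at about 11–12 N. I'm letting go, lifting clear and checking.

>>> {"fn": "carry_out", "kwargs": {"steps": [[[0, 0, 0], 0, -0.4], [[0, 0, 0], 0, -0.4], [[0, 0, 0], 0, -0.4], [[0, 0, 0], 0, -0.4], [[0, 0, -0.03], 0, -0.4], [[0, 0, -0.07], 0, -0.4], [[0, 0, -0.11], 0, -0.4], [[0, 0, -0.13], 0, -0.4], [[0, 0, -0.13], 0, -0.4]]}}

```text
time: 20.75
tool_pos: [0.6075, -0.0624, 0.1827]
ee_rot: [3.137, -0.002, 0.958]
wrist_force: [-0.6, 0.6, -0.4]
width: 0.0661
finger_force: 0.0
```

```bash
python3 st.py; python3 - <<'E'
from h import *
c=snap('scene')
save(cv2.resize(c['image'][190:310,250:430],(780,520),interpolation=cv2.INTER_CUBIC),'f1.png')
P=cloud(c); fx,fy,z=fc(P)
k=(z>105)&(z<120)&(abs(fx+73)<30)&(abs(fy)<30)
q=np.array([world(c,u,v,.112)[:2] for v,u in np.argwhere(k)]).astype(np.float32)
ctr,r=cv2.minEnclosingCircle(q); ctr=np.array(ctr)-o0; print('knob fx',ctr@d*1000,ctr@e*1000,r)
E
```

```text
{'time': np.float64(20.75), 'tool_pos': array([ 0.607, -0.062,  0.183]), 'ee_rot': array([ 3.137e+00, -2.000e-03,  9.580e-01]), 'wrist_force': array([-0.624,  0.637, -0.365]), 'wrist_torque': array([ 0.01 ,  0.062, -0.008]), 'width': np.float64(0.066)}
saddle near face fx [-107.9  -44.8] top [-139.2  -45.2]
block top fx [ 7.1 11.2 64.6 70.1] 316
pad pts [ 0  0  0  0  0  0  0  2  9  5  8  7 10  3 21 15  9  8]
knob fx -77.48343901748014 -4.926636579288386 0.02650303766131401
```

View pics/f1.png

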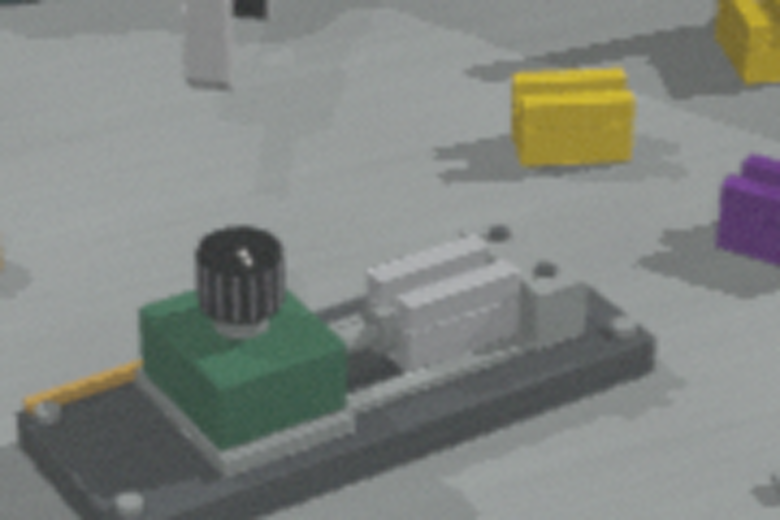

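The picture shows the block at (445,300) square against the stop at (555,290), the pad at (378,330) on its rear face, and the gripper clear. Handing in.

```bash
python3 -c "
from bench import robot
print(robot.close_job())"
```

```text
the job is handed in; nothing more can be done
None
```

The block is upright in the channel and clamped square against the stop at about 11–12 N (estimated from knob torque, not measured directly); I let go of the knob and handed the job in at about 21 s, with nothing else on the table moved.

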